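# Draw the round frame tube from the rack

## Robot

A 6-joint arm with a two-finger parallel gripper is mounted at the origin on the work surface. World frame = base frame: x ahead of the robot, y to its left, z up, the work surface at z = 0. Lengths are in m, angles in rad, forces in N, time in s.
With the tool pointing down it reaches from about 0.35 to 0.975 m from the base axis. Payload 4.9 kg.
Tool frame: the origin (TCP) lies midway between the tips of the shut fingers; the grasp point (between the pads) lies 19 mm behind it; z points along the fingers, y is the line along which they close (so a half turn about z gives the same grasp; the last joint's range is limited). The gripper opens to 85 mm and grips with 20 to 120 N. Pads are 22 mm wide; open, the fingers measure 114 mm over their backs; the gripper's body (76 mm by 85 mm) begins 54 mm behind the grasp point. The pads swing forward as they close: fully open they stand 13 mm farther back than shut.
Start: joints at [-1.276, 0.053, 1.613, -0, 1.476, -0.119], TCP at [0.251, -0.572, 0.231] pointing down, gripper open.
Joint ranges: [-3.01, 3.01], [-1.01, 2.22], [0.06, 2.58], [-1.02, 4.17], [0.09, 2.62], [-3.14, 3.14]. Speed limits (rad/s): [2.57, 2.57, 3.14, 3.14, 3.14, 3.14].

## Interface

Orientations are given as a rotation vector (axis times angle).
In Python, from station import ctrl, optics, job gives the robot as it stands.
- The arm moves only by the shell command python3 -m jog 'ROWS' [OPENING] [FORCE]. ROWS is JSON, a list of rows, each a list of 2 entries, a list of its own where there are three numbers: the shift along the tool's x, y, z in m, then the turn, a rotation vector about the tool's x, y, z in rad. A call has 1 to 5 rows; each row is the pose to reach, as a shift and turn from the pose commanded when the call began, along the tool's axes at that moment; what a row does not reach only later rows make up. A row lasts 1/10 s, in which the tool goes at most 50 mm and 8.59 degrees, less where a joint would pass 70% of its speed; a pose out of reach is approached as far as the arm can. A call with a gripper value outside its range is refused whole. OPENING is the opening, from 0 (shut) to 1 (fully open), set as the call begins (- or left out, the last holds). The fingers move at their own pace and stop on an object; FORCE is the grip in N (left out, the last holds). Time passes only in rows, so rows that repeat a pose let the fingers close. It gives the time, the measured TCP pose, the force, the opening and the grip force at its end, in the units of the state.
- ctrl.get_obs(): the state, without advancing time (a new reading comes with each control period).
- optics.get_image(name): name is "side" or "top" or "wrist"; returns a dict with "image" (480x640x3 uint8, blue, green, red), "fx", "fy", "cx", "cy" (pixels), "D" ([k1, k2, p1, p2, k3] as OpenCV has them; the pictures are not rectified), "rvec" (rotation vector, rad) and "tvec" (3), from world to camera coordinates, as OpenCV has them; the wrist camera has in their place "mount" (4x4, takes a point from camera to tool coordinates, whose origin is the TCP and whose axes are the flange's). Camera axes: x right, y down, z forward; pixel columns grow to the right and rows downward; lengths in m; the calibration is good to about 2 mm. A picture is of the moment at which its call begins: read the wrist's pose just before it. There is no depth.
- job.finish_job(): hands the job in; it is judged then, once.
The state is a dict: "t": time; "q": joint angles; "dq": joint speeds; "effort": joint torques, N m; "tool_pos": TCP position; "tool_rot": TCP orientation; "contact_force": force on the tool from outside, world axes, zero at the start; "wrist_torque": the same for the moment, N m; "opening": finger opening in m; "grip_force": force on a finger pad.
Only numpy, scipy, OpenCV 4.12 (cv2) and the standard library are available. Lean on these libraries where they do the work, as an engineer would, in place of code of your own. Each camera call takes 0.05 s, during which the arm holds its last target. There are 200 camera calls.

## Task

Take the round tube out of the tube rack and lay it in the cradle: raise its end at the lip until it clears the lip, draw it out endwise from its pigeonhole, then lower it (do not drop it) into both V saddles, about centred end to end, and let go. Leave the square bar and the flat bar where they lie in the rack.

Things in the scene. Friction and masses are not known exactly. Their poses are not given: they have to be found in the camera images.
- tube_center (a point): Centre (on the axis, mid-length) of the round frame tube, the only round piece in the rack: bare steel, 32 mm diameter, 300 mm long, about 0.24 kg, loose. Its y axis runs along the tube from lip end to tail; it may roll, so x and z point anywhere across. It starts level in one of the rack's lanes, axis 41 mm above the bench.
- tube_nose (a point): Point on the tube's axis at its lip end, 150 mm from the centre.
- tube_tail (a point): Point on the tube's axis at its other end, 150 mm from the centre, which starts about 75 mm deep in the pigeonhole.
- rack: Plywood rack fixed to the bench, 270 (x) by 350 (y) by 87 mm high. Origin: centre of underside, z up. Three lanes run along its y at x = -80, 0, +80 mm; which piece is in which lane varies. Pieces leave towards -y, over the lip. From y = -130 to 75 mm the lanes are open from above, down to the 10 mm base board. The pieces rest 25 mm above the bench on bearers at both ends.
- rack_lip (a point): Middle of the top edge of the rack's lip board, 12 mm thick, which runs across all lanes at the rack's y = -172 to -160 mm; top 55 mm above the bench, 30 mm above the undersides of the pieces. Just inside it is the front bearer (y = -160 to -130 mm) with spacers 12 mm high, 50 mm apart, that keep each piece in its lane. Axes as the rack's.
- rack_mouth (a point): Middle of the roof's lower front edge at the pigeonholes' mouths, rack y = 75 mm, 77 mm above the bench. The holes are 50 mm wide, floor 25 mm above the bench, closed at the back (y = 170 mm). Under the roof the tube can rise level only 20 mm, too little for the lip, but can tilt up to about 14 degrees about its tail. Axes as the rack's.
- square_center (a point): Centre of a square steel bar, 18 x 18 x 300 mm, loose in another lane of the rack. Bystander. y axis along it.
- flat_center (a point): Centre of a flat steel bar, 40 x 8 x 300 mm, loose in the third lane of the rack. Bystander. y axis along it.
- cradle: Wooden cradle fixed to the bench: base 90 (x) by 200 (y) by 10 mm, with two 90 degree V saddles (24 mm thick, 56 mm wide at the mouth, top 50 mm above the bench) at y = -75 and +75 mm. Origin: centre of underside, z up; the trough runs along y at x = 0. The seated tube's axis is 45 mm above the bench. Either way round will do. Between the saddles there is room for fingers.
Things that resemble listed ones, but are neither listed nor needed, are in the scene too. Leave any pink look-alike of the cradle alone.

How it is judged:
On the way, in this order (a step that is already met when the one before it is completed fails the run):
1. the tube's lip end is raised clear of the lip while its tail is still in the pigeonhole (z of tube_nose in the frame of rack above 0.071 m and y of tube_tail in the frame of rack above 0.085 m), for 0.1 s.
2. the tube has been drawn out: its tail is out of the pigeonhole and its lip end beyond the lip (y of tube_tail in the frame of rack below 0.074 m and y of tube_nose in the frame of rack below -0.172 m), for 0.1 s.
3. the tube is lowered, still held, to within 20 mm of its seat in the saddles (z of tube_center in the frame of cradle below 0.065 m and x of tube_center in the frame of cradle between -0.025 and 0.025 m and y of tube_center in the frame of cradle between -0.05 and 0.05 m and contact force between the fingers and tube above 0.5 N), for 0.1 s.
At the end, for the whole second after the job is handed in: The tube rests still in both V saddles: its centre within 12 mm of the trough line, within 40 mm of the cradle's middle lengthwise, 38 to 51 mm above the bench, and its axis within 0.1 rad of the trough; the square bar and the flat bar lie within 30 mm of where they started (x of tube_center in the frame of cradle between -0.012 and 0.012 m and y of tube_center in the frame of cradle between -0.04 and 0.04 m and z of tube_center in the frame of cradle between 0.038 and 0.051 m and angle between the y axis of tube_center and the y axis of cradle, either way round below 0.1 rad and linear speed of tube below 0.02 m/s and distance of each of square_center, flat_center from where it was at the start of the episode below 0.03 m); the robot touches nothing.
It fails at once if the square bar or the flat bar is moved more than 30 mm (distance of any of square_center, flat_center from where it was at the start of the episode above 0.03 m).
It also fails if it takes over 40 s, if anything falls off the work surface, if the arm or the gripper's body presses on something with over 40 N, if the wrist force passes 120 N, or if a joint passes its speed limit or range.

## Working session

There is one attempt and no reset: what is moved stays moved. The work goes in short steps, Python scripts to look and compute and a shell command to move; the robot and the scene stay as the last step left them, time stands still between calls to the robot, and variables do not carry over. Pictures are saved under pics/ and viewed, at most 10 in all, crops included, and the job is handed in when it is done.

```bash
mkdir -p pics; ls
python3 - <<'E'
from station import ctrl, optics
import cv2,numpy as np
print(ctrl.get_obs())
for n in ["top","side"]:
    d=optics.get_image(n); cv2.imwrite(f"pics/{n}0.png",d["image"])
    print(n,{k:np.round(v,4).tolist() if k!="image" else 0 for k,v in d.items()})
E
```

```text
pics
{'t': 0.0, 'q': array([-1.27601593e+00,  5.33186017e-02,  1.61428758e+00,  3.41124564e-05,
        1.47600208e+00, -1.19027302e-01]), 'dq': array([ 0.00023637,  0.00010029,  0.00120843, -0.00025838, -0.00071263,
       -0.00070941]), 'effort': array([-4.79882565e-04, -3.93680871e+01, -3.70178139e+01, -2.00533132e-04,
        7.14257068e-03,  2.41883580e-08]), 'tool_pos': array([ 0.25112385, -0.57165366,  0.23009057]), 'tool_rot': array([-3.07262078e+00, -6.44961709e-01,  2.24593337e-04]), 'contact_force': array([-0.24789837,  0.70348714, -0.2690231 ]), 'wrist_torque': array([ 0.01481487, -0.01485918,  0.01954511]), 'grip_force': 0.0, 'opening': 0.08536983409054574}
top {'image': 0, 'fx': 573.4085, 'fy': 573.4085, 'cx': 316.5981, 'cy': 226.0009, 'D': [-0.1302, 0.0, 0.0, 0.0, 0.0], 'rvec': [2.0873, -2.1436, 0.1973], 'tvec': [-0.1335, 0.5213, 1.4687]}
side {'image': 0, 'fx': 619.5356, 'fy': 619.5356, 'cx': 326.2049, 'cy': 241.6453, 'D': [-0.0775, 0.0, 0.0, 0.0, 0.0], 'rvec': [2.1302, 0.558, -0.2618], 'tvec': [-0.3818, -0.176, 2.1289]}
```

View pics/top0.png

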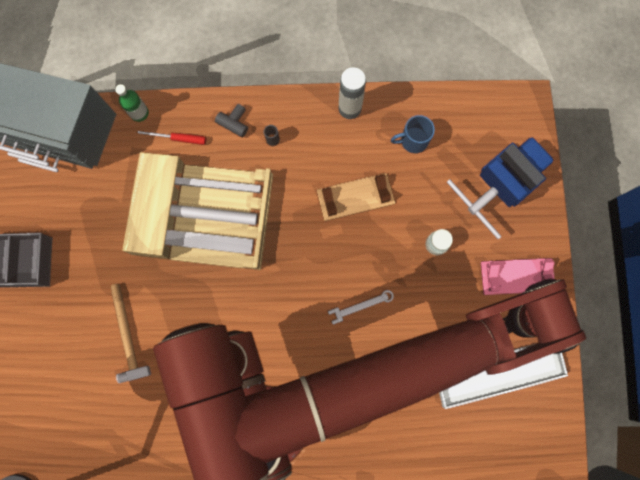

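View pics/side0.png

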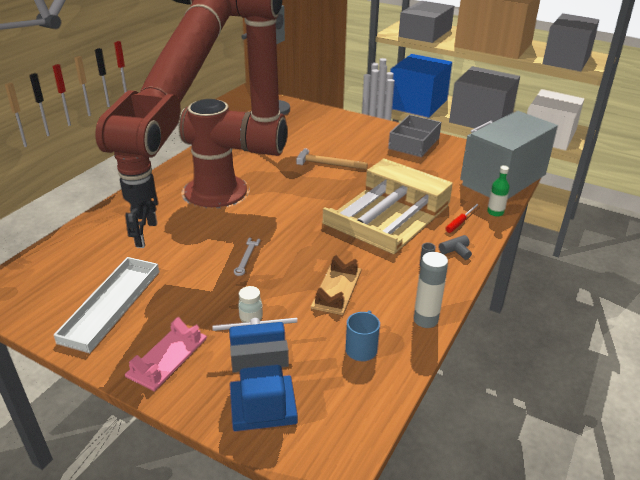

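The top view shows the rack at about (198,211), with its lip on the right (x≈262) and the round tube in the middle lane. The brown cradle is at (355,197) and the pink look-alike at (518,275). I'll enlarge the rack and cradle.

Run:
```python
import cv2
i=cv2.imread("pics/top0.png")[145:275,120:400]
cv2.imwrite("pics/crop0.png",cv2.resize(i,(784,364),interpolation=cv2.INTER_CUBIC))
```

```text
(no output)
```

View pics/crop0.png

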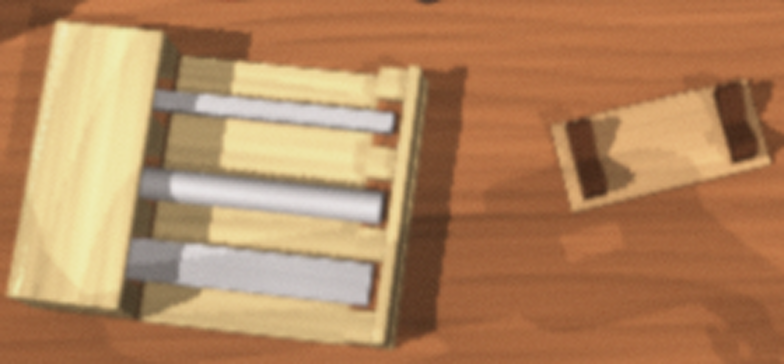

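The crop (×2.8) shows the roof corners at (57,22), (163,33), (120,308) and (8,296), and the lip's outer edge from (425,70) to (394,344). The tube's nose is at about (382,207) and it enters the mouth at (143,184). The cradle base corners are (553,125), (572,211), (770,160) and (748,80).

```bash
cat > h.py <<'E'
import numpy as np,cv2
from scipy.optimize import least_squares
from scipy.spatial.transform import Rotation as R
def cam(d):
    return np.array([[d["fx"],0,d["cx"]],[0,d["fy"],d["cy"]],[0,0,1.]]),np.array(d["D"])
def back(d,uv,z):   # fixed camera: pixel -> world at height z
    K,D=cam(d); Rm=cv2.Rodrigues(np.array(d["rvec"]))[0]; c=-Rm.T@np.ravel(d["tvec"])
    n=cv2.undistortPoints(np.array(uv,float).reshape(-1,1,2),K,D).reshape(-1,2)
    r=np.c_[n,np.ones(len(n))]@Rm; return c+r*((z-c[2])/r[:,2])[:,None]
def fit(model,meas):  # planar rigid
    f=lambda p:((np.array(model)@np.array([[np.cos(p[2]),np.sin(p[2])],[-np.sin(p[2]),np.cos(p[2])]])+p[:2])-meas).ravel()
    s=least_squares(f,[*np.mean(meas,0),0]); return s.x,f(s.x).reshape(-1,2)
E
python3 - <<'E'
from h import *
from station import optics
d=optics.get_image("top")
c=lambda a:np.array(a)/2.8+[120,145]
roof=back(d,c([(57,22),(163,33),(120,308),(8,296)]),.087)[:,:2]
lip=back(d,c([(425,70),(394,344)]),.055)[:,:2]
p,r=fit([(.135,.175),(.135,.075),(-.135,.075),(-.135,.175),(.135,-.172),(-.135,-.172)],np.r_[roof,lip])
print("rack",p,(r*1e3).round(1).tolist())
p2,r2=fit([(.045,.1),(-.045,.1),(-.045,-.1),(.045,-.1)],back(d,c([(553,125),(572,211),(770,160),(748,80)]),.01)[:,:2])
print("cradle",p2,(r2*1e3).round(1).tolist())
t=back(d,c([(382,207),(143,184)]),.041)[:,:2]
print("tube nose, at mouth",t)
R2=lambda a:np.array([[np.cos(a),-np.sin(a)],[np.sin(a),np.cos(a)]])
print("in rack",(t-p[:2])@R2(p[2]))
E
```

```text
rack [ 0.56667753  0.16165387 -0.13469973] [[-0.7, -6.0], [1.0, -0.4], [-1.9, 1.6], [-2.2, -6.7], [3.4, 3.5], [0.4, 8.1]]
cradle [ 0.60564407 -0.25781186  0.214748  ] [[0.8, 1.7], [-0.2, -1.2], [-3.3, -1.1], [2.7, 0.6]]
tube nose, at mouth [[0.54314243 0.01329912]
 [0.57250561 0.24584475]]
in rack [[-0.00339895 -0.1501715 ]
 [-0.00553095  0.08421093]]
```

Checks pass: the tube is in the middle lane, with its nose at rack y of about -0.150. Next is a helper to convert a world goal into tool-frame shift and turn.

```bash
cat >> h.py <<'E'
def to(pos,yaw,tilt=0):
    """shift/turn in tool axes for TCP at pos, tool down, tool y along world angle yaw; tilt=world rotation about tool y"""
    from station import ctrl
    o=ctrl.get_obs(); R0=R.from_rotvec(o["tool_rot"])
    y=np.array([np.cos(yaw),np.sin(yaw),0]); z=np.array([0,0,-1.]); x=np.cross(y,z)
    G=R.from_rotvec(y*tilt)*R.from_matrix(np.c_[x,y,z])
    print("t",round(o["t"],2),"pos",o["tool_pos"].round(4),"q",o["q"].round(2),"open",round(o["opening"],4),"grip",round(o["grip_force"],1))
    print("shift",R0.inv().apply(np.array(pos)-o["tool_pos"]).round(4).tolist(),"turn",(R0.inv()*G).as_rotvec().round(4).tolist())
E
python3 -c "
from h import *
to([.561,.147,.23],-.1347)"
```

```text
t 0.15 pos [ 0.2512 -0.5718  0.2303] q [-1.28  0.05  1.61 -0.    1.48 -0.12] open 0.0859 grip 0.0
shift [0.5727, -0.5335, 0.0013] turn [-0.0014, -0.001, -1.0223]
```

```bash
python3 -m jog '[[[0.573,-0.5335,0],[0,0,-1.022]],[[0.573,-0.5335,0],[0,0,-1.022]],[[0.573,-0.5335,0],[0,0,-1.022]],[[0.573,-0.5335,0],[0,0,-1.022]],[[0.573,-0.5335,0],[0,0,-1.022]]]' 0.75
python3 -c "
from h import *
to([.561,.147,.23],-.1347)"
```

```text
t: 0.65
tool_pos: [0.3506, -0.3407, 0.2309]
tool_rot: [-2.62, -1.734, -0.0]
contact_force: [1.1, 0.0, 0.1]
opening: 0.0641
grip_force: 0.0
t 0.65 pos [ 0.3506 -0.3407  0.2309] q [-0.92 -0.28  1.92  0.    1.5  -0.52] open 0.0641 grip 0.0
shift [0.5312, 0.0031, 0.0011] turn [-0.0001, -0.0004, -0.2668]
```

```bash
python3 -m jog '[[[0.531,0.003,0],[0,0,-0.267]],[[0.531,0.003,0],[0,0,-0.267]],[[0.531,0.003,0],[0,0,-0.267]],[[0.531,0.003,0],[0,0,-0.267]],[[0.531,0.003,0],[0,0,-0.267]]]'
python3 -c "
from h import *
to([.561,.147,.23],-.1347)"
```

```text
t: 1.15
tool_pos: [0.4508, -0.1116, 0.2312]
tool_rot: [2.371, 2.06, 0.0]
contact_force: [0.8, -0.0, 0.3]
opening: 0.0641
grip_force: 0.0
t 1.15 pos [ 0.4508 -0.1116  0.2312] q [-0.4  -0.35  1.97 -0.    1.52 -0.26] open 0.0641 grip 0.0
shift [0.2715, 0.073, 0.0012] turn [0.0005, 0.0002, -0.0055]
```

```bash
python3 -m jog '[[[0.2715,0.073,0],[0,0,-0.005]],[[0.2715,0.073,0],[0,0,-0.005]],[[0.2715,0.073,0],[0,0,-0.005]],[[0.2715,0.073,0],[0,0,-0.005]],[[0.2715,0.073,0],[0,0,-0.005]]]'
python3 -m jog '[[[0.03,0.01,0],[0,0,0]],[[0.03,0.01,0],[0,0,0]],[[0.03,0.01,0],[0,0,0]]]'
python3 - <<'E'
from h import *
from station import ctrl,optics
o=ctrl.get_obs(); d=optics.get_image("wrist"); cv2.imwrite("pics/w1.png",d["image"])
np.savez("w1.npz",p=o["tool_pos"],r=o["tool_rot"],mount=d["mount"],f=[d["fx"],d["fy"],d["cx"],d["cy"]],D=d["D"])
print(np.round(d["mount"],3),d["fx"],d["D"])
to([.561,.147,.23],-.1347)
E
```

```text
t: 1.65
tool_pos: [0.5488, 0.1185, 0.2311]
tool_rot: [2.366, 2.067, -0.0]
contact_force: [-0.5, -0.6, 0.2]
opening: 0.0638
grip_force: 0.0
t: 1.95
tool_pos: [0.5622, 0.1451, 0.2307]
tool_rot: [-2.364, -2.068, 0.002]
contact_force: [0.4, -1.1, -0.2]
opening: 0.0644
grip_force: 0.0
[[ 0.    -0.952 -0.307  0.079]
 [ 1.     0.    -0.    -0.   ]
 [ 0.    -0.307  0.952 -0.143]
 [ 0.     0.     0.     1.   ]] 390.61040388585906 [-0.03065653  0.          0.          0.          0.        ]
t 2.0 pos [0.5621 0.1444 0.2308] q [ 0.12 -0.05  1.72 -0.    1.48  0.26] open 0.0638 grip 0.0
shift [0.0024, -0.0015, 0.0008] turn [-0.0009, 0.0007, -0.0002]
```

View pics/w1.png

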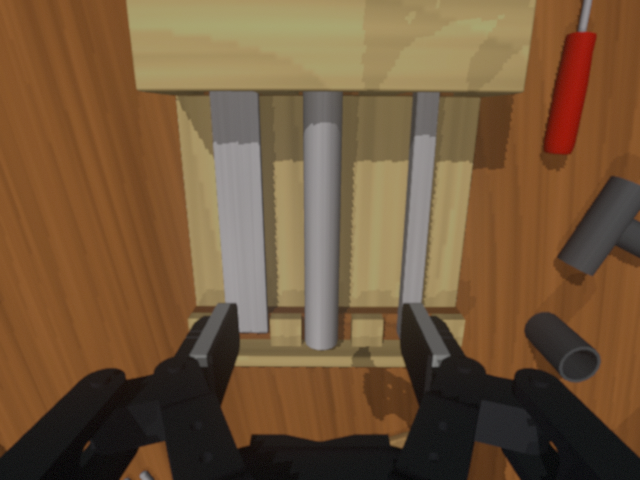

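The wrist view shows the tube from (323,95) at the mouth to (322,349) at the nose. The lip's outer edge runs along row 367 (x 187–464) and the roof's lower front edge is near row 93. The flat bar is on the left and the square bar on the right, each clear of the fingers.

```bash
cat >> h.py <<'E'
def wback(s,uv,z):
    f=s["f"];K=np.array([[f[0],0,f[2]],[0,f[1],f[3]],[0,0,1]]);M=s["mount"]
    T=np.eye(4);T[:3,:3]=R.from_rotvec(s["r"]).as_matrix();T[:3,3]=s["p"];C=T@M
    n=cv2.undistortPoints(np.array(uv,float).reshape(-1,1,2),K,s["D"]).reshape(-1,2)
    r=np.c_[n,np.ones(len(n))]@C[:3,:3].T;c=C[:3,3];return c+r*((z-c[2])/r[:,2])[:,None]
E
python3 - <<'E'
from h import *
s=np.load("w1.npz")
a=wback(s,[(323,120),(322,330)],.041);n=wback(s,[(322,349)],.057)
print("axis",a,"nose",n); v=a[0]-a[1]; print("yaw",np.arctan2(-v[0],v[1]))
l=wback(s,[(187,367),(464,366)],.055);print("lip",l,np.linalg.norm(l[0]-l[1]),"yaw",np.arctan2(*(l[1]-l[0])[1::-1]))
m=wback(s,[(137,91),(524,93)],.087);print("roof front",m,np.linalg.norm(m[0]-m[1]),"lip-roof",((m-l)@[.1343,.991,0]))
print("edge widths",np.linalg.norm(np.diff(wback(s,[(304,130),(342,130)],.045),axis=0)))
E
```

```text
axis [[0.57434952 0.21827786 0.041     ]
 [0.5480498  0.02561079 0.041     ]] nose [[0.54656916 0.01498022 0.057     ]]
yaw -0.13566496534170394
lip [[ 0.41455191  0.01043577  0.055     ]
 [ 0.67951927 -0.02380653  0.055     ]] 0.2671707975841481 yaw -0.12851985182694134
roof front [[0.44887647 0.25585192 0.087     ]
 [0.71495112 0.2189627  0.087     ]] 0.2686196879542621 lip-roof [0.2478172 0.2453428]
edge widths 0.030846373777550343
```

```bash
python3 -c "
from h import *
to([.564,.1485,.023],-.1355)"
```

```text
t 2.0 pos [0.5621 0.1444 0.2308] q [ 0.12 -0.05  1.72 -0.    1.48  0.26] open 0.0638 grip 0.0
shift [0.0045, 0.0015, 0.2078] turn [-0.0009, 0.0007, 0.0006]
```

```bash
python3 -m jog '[[[0.0045,0.0015,0.05],[0,0,0]],[[0.0045,0.0015,0.10],[0,0,0]],[[0.0045,0.0015,0.14],[0,0,0]],[[0.0045,0.0015,0.175],[0,0,0]],[[0.0045,0.0015,0.207],[0,0,0]]]' 0.65
python3 -m jog '[[[0,0,0],[0,0,0]],[[0,0,0],[0,0,0]],[[0,0,0],[0,0,0]],[[0,0,0],[0,0,0]],[[0,0,0],[0,0,0]]]' 0.2 60
```

```text
t: 2.5
tool_pos: [0.5636, 0.1473, 0.0225]
tool_rot: [-2.368, -2.064, 0.002]
contact_force: [-0.2, -0.2, -0.4]
opening: 0.0556
grip_force: 0.0
t: 3.0
tool_pos: [0.5655, 0.149, 0.0258]
tool_rot: [2.365, 2.066, 0.003]
contact_force: [0.2, 0.4, -3.3]
opening: 0.0306
grip_force: 59.4
```

```bash
python3 -m jog '[[[0.0004,0,-0.009],[0,-0.047,0]],[[0.0008,0,-0.017],[0,-0.094,0]],[[0.0012,0,-0.025],[0,-0.14,0]],[[0.0012,0,-0.025],[0,-0.14,0]],[[0.0012,0,-0.025],[0,-0.14,0]]]'
python3 - <<'E'
from h import *
from station import ctrl,optics
print(ctrl.get_obs()["tool_pos"])
d=optics.get_image("side"); i=d["image"][150:270,300:470]
cv2.imwrite("pics/s1.png",cv2.resize(i,None,fx=4,fy=4,interpolation=cv2.INTER_CUBIC))
E
```

```text
t: 3.5
tool_pos: [0.5649, 0.1505, 0.0496]
tool_rot: [2.293, 2.004, -0.159]
contact_force: [0.9, -0.2, -3.4]
opening: 0.0306
grip_force: 59.6
[0.56494713 0.15052851 0.04963862]
```

View pics/s1.png

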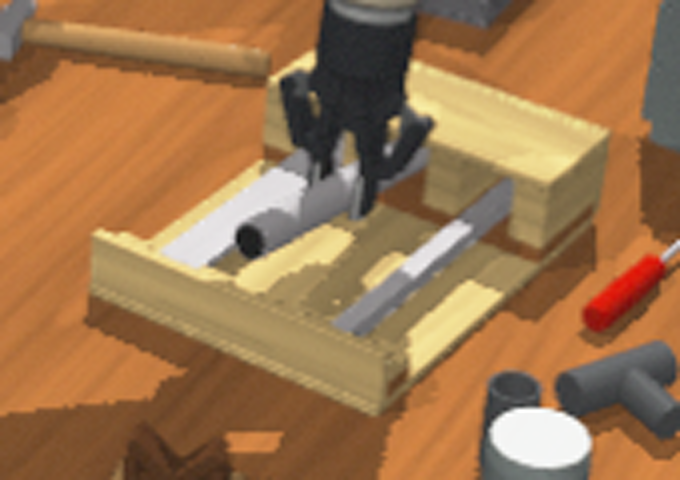

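The tube is in the grip with its nose raised, at crop (250,238), which is full-image (362.5,209.5). I'll check that against the expected projection.

Run:
```python
from h import *
from station import ctrl,optics
o=ctrl.get_obs(); d=optics.get_image("side");K,D=cam(d)
Rt=R.from_rotvec(o["tool_rot"]);P=o["tool_pos"]+Rt.apply([[-.135,0,-.019],[.165,0,-.019]])
print(P,Rt.as_matrix()[:,0]); print(cv2.projectPoints(np.r_[P,P[:1]-[0,0,.02]],d["rvec"],d["tvec"],K,D)[0].reshape(-1,2))
```

```text
[[0.54690936 0.02030644 0.08668989]
 [0.58685848 0.31470206 0.04503313]] [ 0.13316375  0.98131874 -0.13885587]
[[361.96617062 209.93878364]
 [409.86175452 183.37053136]
 [361.62519012 215.45053173]]
```

The match is exact, so there is no slip. Drawing it out along the tube axis.

```bash
python3 -m jog '[[[-0.025,0,0],[0,0,0]],[[-0.055,0,0],[0,0,0]],[[-0.085,0,0],[0,0,0]],[[-0.115,0,0],[0,0,0]],[[-0.13,0,0],[0,0,0]]]'
python3 -m jog '[[[0,0,0],[0,0,0]],[[0,0,0],[0,0,0]],[[0,0,-0.03],[0,0.04,0]],[[0,0,-0.07],[0,0.09,0]],[[0,0,-0.11],[0,0.14,0]]]'
python3 -c "
from h import *
c=np.array([.6056,-.2578]);u=np.array([-np.sin(.2147),np.cos(.2147)])
g=c-.015*u; print(g); to([*g,.20],.2147)"
```

```text
t: 4.1
tool_pos: [0.5467, 0.0204, 0.0673]
tool_rot: [2.296, 2.001, -0.161]
contact_force: [0.1, 1.0, -2.3]
opening: 0.0303
grip_force: 59.7
t: 4.6
tool_pos: [0.5489, 0.0394, 0.1765]
tool_rot: [-2.362, -2.067, -0.0]
contact_force: [0.4, -0.2, -3.0]
opening: 0.0305
grip_force: 60.2
[ 0.60879581 -0.27245561]
t 4.6 pos [0.5489 0.0394 0.1765] q [-0.06 -0.08  1.84  0.    1.39  0.07] open 0.0305 grip 60.2
shift [-0.3011, 0.1007, -0.0245] turn [-0.0019, -0.0027, -0.3476]
```

```bash
python3 -m jog '[[[-0.3,0.012,-0.0245],[0,0,-0.348]],[[-0.3,0.012,-0.0245],[0,0,-0.348]],[[-0.3,0.012,-0.0245],[0,0,-0.348]],[[-0.3,0.012,-0.0245],[0,0,-0.348]],[[-0.3,0.012,-0.0245],[0,0,-0.348]]]'
python3 -m jog '[[[-0.045,0.012,0],[0,0,0]],[[-0.045,0.012,0],[0,0,0]],[[-0.045,0.012,0],[0,0,0]]]'
python3 - <<'E'
from h import *
from station import ctrl,optics
o=ctrl.get_obs(); d=optics.get_image("wrist"); cv2.imwrite("pics/w2.png",d["image"])
np.savez("w2.npz",p=o["tool_pos"],r=o["tool_rot"],mount=d["mount"],f=[d["fx"],d["fy"],d["cx"],d["cy"]],D=d["D"])
to([.6088,-.2725,.2],.2147)
E
```

```text
t: 5.1
tool_pos: [0.5269, -0.2018, 0.1958]
tool_rot: [-1.97, -2.447, -0.001]
contact_force: [1.0, 0.8, -3.6]
opening: 0.0304
grip_force: 60.2
t: 5.4
tool_pos: [0.5483, -0.2424, 0.1949]
tool_rot: [-1.972, -2.443, -0.001]
contact_force: [-0.0, 0.2, -2.8]
opening: 0.0301
grip_force: 60.5
t 5.45 pos [ 0.5482 -0.2416  0.1951] q [-0.54  0.02  1.71  0.    1.42 -0.75] open 0.0301 grip 60.5
shift [-0.0431, 0.0527, -0.005] turn [-0.0009, -0.0017, -0.0008]
```

View pics/w2.png

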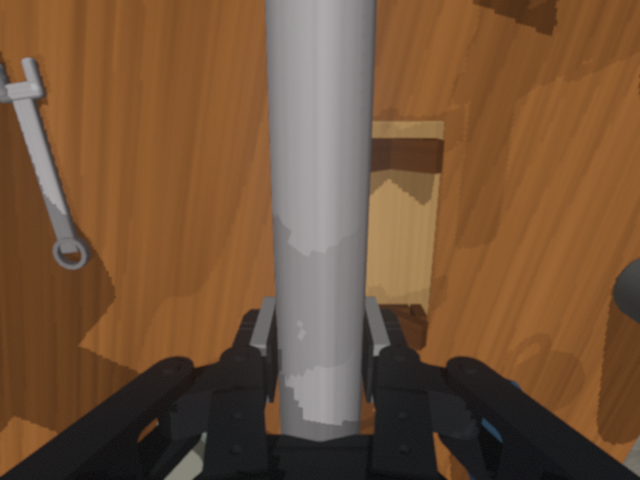

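The cradle's base corner (+x,+y) is at (443,121), and its right edge runs down to (430,300) at z = 0.01. The tube is straight in the grip.

Run:
```python
from h import *
s=np.load("w2.npz")
a=wback(s,[(443,121),(430,300)],.01)[:,:2]; v=a[0]-a[1]; yaw=np.arctan2(-v[0],v[1]); print(a,"yaw",yaw)
y=.2147; ex=np.array([np.cos(y),np.sin(y)]);ey=np.array([-ex[1],ex[0]])
c0=np.array([.6056,-.2578]); print("centre from corner",a[0]-.045*ex-.1*ey,"edge x in top-cradle frame",(a-c0)@ex,(a-c0)@ey)
```

```text
[[ 0.62960356 -0.14883548]
 [ 0.66627092 -0.30402937]] yaw 0.23201337626583424
centre from corner [ 0.60694217 -0.25612696] edge x in top-cradle frame [0.0466678  0.04942857] [ 0.10134867 -0.05809416]
```

```bash
python3 -c "
from h import *
to([.6108,-.2716,.06],.22)"
```

```text
t 5.45 pos [ 0.5482 -0.2416  0.1951] q [-0.54  0.02  1.71  0.    1.42 -0.75] open 0.0301 grip 60.5
shift [-0.0429, 0.0549, 0.135] turn [-0.0009, -0.0017, -0.0061]
```

```bash
python3 -m jog '[[[-0.02,0.028,0],[0,0,-0.006]],[[-0.043,0.055,0],[0,-0.001,-0.006]],[[-0.043,0.055,0.045],[0,-0.001,-0.006]],[[-0.043,0.055,0.09],[0,-0.001,-0.006]],[[-0.043,0.055,0.12],[0,-0.001,-0.006]]]'
python3 -m jog '[[[0,0,0.015],[0,0,0]],[[0,0,0.015],[0,0,0]],[[0,0,0.015],[0,0,0]]]'
python3 - <<'E'
from h import *
from station import optics
to([.6108,-.2716,.035],.22)
d=optics.get_image("side"); i=d["image"][210:330,260:430]
cv2.imwrite("pics/s2.png",cv2.resize(i,None,fx=4,fy=4,interpolation=cv2.INTER_CUBIC))
E
```

```text
t: 5.95
tool_pos: [0.6097, -0.2698, 0.0722]
tool_rot: [-1.959, -2.451, 0.002]
contact_force: [0.1, 0.5, -3.0]
opening: 0.0303
grip_force: 60.8
t: 6.25
tool_pos: [0.6121, -0.2728, 0.0628]
tool_rot: [1.962, 2.449, -0.0]
contact_force: [1.0, -0.3, -2.4]
opening: 0.0303
grip_force: 60.7
t 6.25 pos [ 0.6121 -0.2728  0.0628] q [-0.53  0.3   1.62 -0.    1.21 -0.75] open 0.0303 grip 60.7
shift [0.0015, -0.0011, 0.0278] turn [0.002, 0.0027, 0.0001]
```

View pics/s2.png

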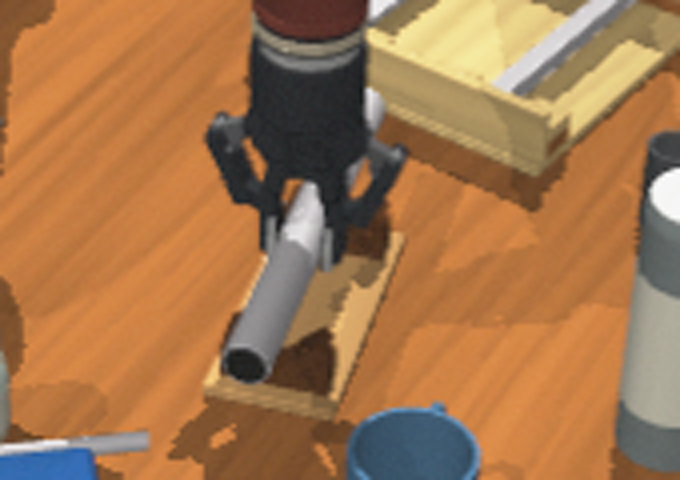

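The tube is over both saddles, aligned with the trough and clear of the rack. Lowering gently.

```bash
python3 -m jog '[[[0.001,-0.001,0.008],[0,0,0]],[[0.001,-0.001,0.016],[0,0,0]],[[0.001,-0.001,0.022],[0,0,0]],[[0.001,-0.001,0.027],[0,0,0]],[[0.001,-0.001,0.029],[0,0,0]]]'
python3 -m jog '[[[0,0,0.001],[0,0,0]],[[0,0,0.002],[0,0,0]],[[0,0,0.003],[0,0,0]]]'
```

```text
t: 6.8
tool_pos: [0.6091, -0.2721, 0.0308]
tool_rot: [-1.965, -2.45, 0.001]
contact_force: [-0.1, 0.1, -2.5]
opening: 0.0308
grip_force: 60.8
t: 7.1
tool_pos: [0.6102, -0.2726, 0.0295]
tool_rot: [1.964, 2.449, -0.0]
contact_force: [1.3, 1.2, -0.4]
opening: 0.0303
grip_force: 60.8
```

```bash
python3 -m jog '[[[0,0,0.001],[0,0,0]],[[0,0,0.002],[0,0,0]],[[0,0,0.002],[0,0,0]]]'
```

```text
t: 7.4
tool_pos: [0.6112, -0.2728, 0.0286]
tool_rot: [1.963, 2.448, 0.001]
contact_force: [2.4, 1.4, 4.0]
opening: 0.0305
grip_force: 61.4
```

```bash
python3 -m jog '[[[0,0,0],[0,0,0]],[[0,0,0],[0,0,0]]]' 0.35 20
python3 -m jog '[[[0,0,0],[0,0,0]],[[0,0,0],[0,0,0]],[[0,0,0],[0,0,0]]]' 0.7
python3 -m jog '[[[0,0,-0.02],[0,0,0]],[[0,0,-0.06],[0,0,0]],[[0,0,-0.11],[0,0,0]],[[0,0,-0.16],[0,0,0]],[[0,0,-0.16],[0,0,0]]]'
python3 - <<'E'
from h import *
from station import ctrl,optics
o=ctrl.get_obs(); d=optics.get_image("wrist"); cv2.imwrite("pics/w3.png",d["image"])
np.savez("w3.npz",p=o["tool_pos"],r=o["tool_rot"],mount=d["mount"],f=[d["fx"],d["fy"],d["cx"],d["cy"]],D=d["D"])
d=optics.get_image("side"); i=d["image"][150:330,260:460]
cv2.imwrite("pics/s3.png",cv2.resize(i,None,fx=3,fy=3,interpolation=cv2.INTER_CUBIC))
E
```

```text
t: 7.6
tool_pos: [0.6112, -0.2728, 0.0286]
tool_rot: [1.963, 2.448, 0.001]
contact_force: [2.7, 2.2, 5.5]
opening: 0.0307
grip_force: 61.6
t: 7.9
tool_pos: [0.6084, -0.2722, 0.0257]
tool_rot: [-1.964, -2.449, 0.003]
contact_force: [0.4, 0.7, -0.5]
opening: 0.0598
grip_force: 0.0
t: 8.4
tool_pos: [0.6134, -0.2747, 0.1971]
tool_rot: [1.956, 2.438, 0.002]
contact_force: [1.4, -0.1, 1.2]
opening: 0.0601
grip_force: 0.0
```

View pics/w3.png

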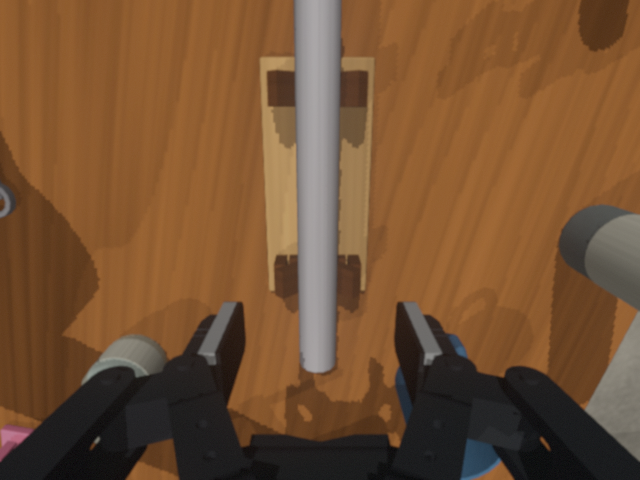

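View pics/s3.png

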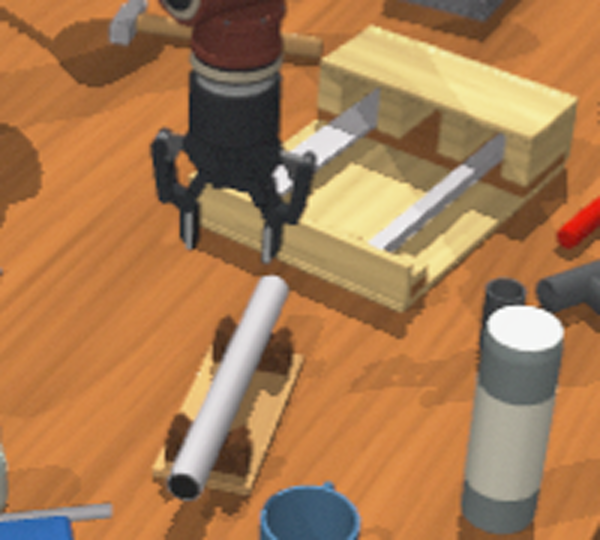

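The tube lies centred in both saddles. In the wrist view its nose is at (318,372), and the cradle base runs from row 57 to row 291 with the saddles either side of the tube. The other bars haven't moved. Checking the lengthwise centring.

Run:
```python
from h import *
s=np.load("w3.npz")
n=wback(s,[(318,372)],.061)[0,:2]
b=wback(s,[(260,57),(374,57),(269,291),(365,291)],.01)[:,:2]; c=b.mean(0)
y=.22;ex=np.array([np.cos(y),np.sin(y)]);ey=np.array([-ex[1],ex[0]])
print("nose in cradle",(n-c)@ex,(n-c)@ey,"centre y",(n-c)@ey+.15,"base",((b-c)@ey).round(3))
from station import ctrl;print(ctrl.get_obs()["contact_force"])
```

```text
nose in cradle 0.00010738091699798631 -0.1507652116726538 centre y -0.0007652116726538094 base [ 0.1    0.1   -0.099 -0.1  ]
[ 0.49711793  0.48294731 -1.64382175]
```

```bash
python3 -c "
from station import job
print(job.finish_job())"
```

```text
the job is handed in; nothing more can be done
None
```

The tube is lying in both cradle saddles, let go and measured within about 1 mm of centre; the square and flat bars look undisturbed in the rack, and the job was handed in at about 8.5 s (no verdict was returned).

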